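# Clear the mask stand and turn the mask to its red mark

### The job

First push all five plaster chips off the mask stand's plate into the yellow tray with the scraper block, without touching the chips with the fingers, and stand the block upright back on the table. Then bring the mask round with the orange knob, without pushing on the mask, turntable or pointer, until the black pointer lines up with the middle of the red dot, and let go. Do not disturb the other things.

Things in the scene. Friction and masses are not known exactly. Their poses are not given: they have to be found in the camera images.
- stand: Fixed mask stand. Dark plate 260 x 420 mm, top 30 mm above the table. Origin on the table; at yaw 0 x points away from the robot, y left. The plate spans x -100..160, y -200..220 mm: turntable on the left part, bare area with chips on the right, yellow tray at its right end. A green gear case, 85 x 85 mm, 55 mm high, carries the knob at x -140, y +120, against the near edge.
- tray_centre (a point): Centre of the yellow tray's floor, at x -20, y -250 mm in the stand's frame, 4 mm above the table; axes as the stand's. Inside 192 mm along x, 96 mm along y; walls 28 mm high on three sides; on the +y side, 50 mm from here, it is open to the plate's edge, whose top is 26 mm above the tray floor.
- turntable: Aluminium disc, 136 mm diameter, with a brown carved mask fixed on it face up (top about 107 mm above the table) and a black pointer on its own +x side. Turns about the vertical; origin on its axis, at x +30, y +120 mm in the stand's frame, at the plate's top. Driven by the knob: it turns a quarter of the knob's angle in the same sense.
- turn_axis (a point): Turning axis of the turntable, at the plate's top (30 mm above the table).
- pointer_tip (a point): Tip of the black pointer, 98 mm from the turning axis, 6 mm above the plate; own x points outward along the pointer, y sideways, to the left seen from the axis. It swings over a white scale at the far (+x) side of the stand.
- red_mark: Red dot, 12 mm diameter, 2 mm high, on the white scale 105 to 117 mm from the turning axis, outside the pointer tip, on either side of it. Origin at its centre. The pointer is lined up when the line from the turning axis through the pointer tip passes through this centre.
- blue_mark: Blue dot of the same size on the other side of the scale; not to be used.
- knob_grip (a point): Grip point of the knob, on its vertical axis, 85 mm above the table, 6 mm below the top of the orange grip bar. The bar is 46 mm along the point's own x, 13 mm thick along its y, and stands from 65 to 91 mm above the table on a black disc of 50 mm diameter. Own axes turn with the knob.
- knob (a joint): Knob angle, rad, positive anticlockwise from above; starts within 0.5 of 0, stops at about 3.4 either way. Turning friction about 0.05 N m; stays where it is left. At 0 the bar lies along the stand's x and the pointer points along the stand's +x; pointer angle = knob angle / 4.
- scraper: Scraper block of pale wood, standing on the table near the stand's near edge. Foot 30 mm (own x) x 110 mm (own y) x 30 mm high with a black rubber sole; on it a grip rib 20 mm thick (x), 70 mm long (y), from 30 to 71 mm above the sole. Origin at the centre of the sole. About 0.13 to 0.25 kg.
- chip0: Loose white plaster chip, 20 x 15 x 9 mm, 10 g, on the bare area of the plate; starts at x -60..10, y -160..-70 mm in the frame of the stand. Origin at the centre of its underside.
- chip1: Loose white plaster chip, 20 x 15 x 9 mm, 10 g, on the bare area of the plate; starts at x -60..10, y -160..-70 mm in the frame of the stand. Origin at the centre of its underside.
- chip2: Loose white plaster chip, 20 x 15 x 9 mm, 10 g, on the bare area of the plate; starts at x -60..10, y -160..-70 mm in the frame of the stand. Origin at the centre of its underside.
- chip3: Loose white plaster chip, 20 x 15 x 9 mm, 10 g, on the bare area of the plate; starts at x -60..10, y -160..-70 mm in the frame of the stand. Origin at the centre of its underside.
- chip4: Loose white plaster chip, 20 x 15 x 9 mm, 10 g, on the bare area of the plate; starts at x -60..10, y -160..-70 mm in the frame of the stand. Origin at the centre of its underside.
- glue_jar: White jar with dark label, 56 mm diameter, 85 mm high, on the table to the left. Bystander.
- paint_pot: Small clear pot with blue cap, 38 mm diameter, 45 mm high, on the far part of the plate. Bystander.
- spare_mask: Second brown mask, lying face up on the table to the right, about 120 x 140 mm, 64 mm high. Bystander.
- brush: Brush, 160 mm long, lying across the far right part of the plate, beyond the chips. Bystander.
- mallet: Wooden-handled hammer, 200 mm long, lying on the table left of the stand. Bystander.
- gourd: Dry yellowish gourd, 100 mm diameter, 143 mm high, on the table to the right, near the robot. Bystander.
Mind the look-alikes: they are no part of the job. Leave any grey look-alike of the scraper alone.

How it is judged:
By the outcome, as a careful person would: the job done as asked, in the order asked, and still so for the second after the job is handed in, with the robot touching nothing.
It also fails if it takes over 64 s, if anything falls off the work surface, if the arm or the gripper's body presses on something with over 40 N, if the wrist force passes 120 N, or if a joint passes its speed limit or range.

### The arm

A 6-joint arm with a two-finger parallel gripper is mounted at the origin on the work surface. World frame = base frame: x ahead of the robot, y to its left, z up, the work surface at z = 0. Lengths are in m, angles in rad, forces in N, time in s.
With the tool pointing down it reaches from about 0.35 to 0.975 m from the base axis. Payload 4.9 kg.
Tool frame: the origin (TCP) lies at the very end of the fingers, on their centre line; the grasp point (between the pads) lies 19 mm behind it (ctrl.tcp_to_grasp is the z of the grasp point in the tool frame, in m); z points along the fingers, y is the line along which they close (so a half turn about z gives the same grasp; the last joint's range is limited). The gripper opens to 85 mm and grips with 20 to 120 N. Pads are 22 mm wide; open, the fingers measure 114 mm over their backs; the gripper's body (76 mm by 85 mm) begins 54 mm behind the grasp point. The pads swing forward as they close: fully open they stand 13 mm farther back than shut.
Start: joints at [-1.352, 0.053, 1.613, -0, 1.476, -0.119], TCP at [0.207, -0.59, 0.197] pointing down, gripper open.
Joint ranges: [-3.01, 3.01], [-1.01, 2.22], [0.06, 2.58], [-1.02, 4.17], [0.09, 2.62], [-3.14, 3.14]. Speed limits (rad/s): [2.57, 2.57, 3.14, 3.14, 3.14, 3.14].

### API

Orientations are given as a rotation vector (axis times angle).
In Python, from station import ctrl, eyes, job, nets gives the robot as it stands. The module is installed in compiled form; this text tells all that it offers.
- The arm moves only by the tool jog_arm, never from a script. Its argument "commands" is one flat list of numbers, 7 for each row, row after row: the shift along the tool's x, y, z each as a share of 0.06 m, from -1 to 1, then the turn, a rotation vector about the tool's x, y, z each as a share of 0.1 rad, from -1 to 1, then the finger opening in mm, from 0 to 85.4. In form: [x, y, z, ax, ay, az, grip, x, y, z, ax, ay, az, grip, ...]. A call has 1 to 20 rows; each row shifts and turns the commanded pose from where the row before left it, along the tool's axes as they then stand; what a row does not reach is not made up. A row lasts 1/8 s, in which the tool goes at most 62.5 mm and 10.7 degrees, less where a joint would pass 70% of its speed; a pose out of reach is approached as far as the arm can. A call with a number of a shift or a turn outside -1 to 1 is refused whole. A call with a gripper value outside its range is refused whole. The fingers move at their own pace and stop on an object; "newtons" is the grip in N (left out, the last holds). Time passes only in rows, so rows that do not move let the fingers close. It gives the time, the measured TCP pose, the force, the opening and the grip force at its end, in the units of the state.
- ctrl.get_obs(): the state, without advancing time (a new reading comes with each control period).
- eyes.get_image(name): name is "scene" or "top"; returns a dict with "image" (384x512x3 uint8, red, green, blue), "z_map" (384x512 float32, m along the optical axis (not along the pixel's ray), 0 where there is no reading), "K" (3x3 intrinsics, pixels), "cam_to_world" (4x4, takes a point from camera to world coordinates). Camera axes: x right, y up, looking along -z (the intrinsics and any distortion apply to the point x, -y, -z); pixel columns grow to the right and rows downward; lengths in m; the calibration is good to about 2 mm. A picture is of the moment at which its call begins.
- job.finish_job(): hands the job in; it is judged then, once.
Trained networks look in the newest picture that a camera, given by its name, has taken for a name from the list of things; names that differ only in an ending like _2 or _b are one class to them, and where a whole thing is asked for, a point or a joint stands for the part that bears it (a point fixed in the world has none). Each returns a list of dicts, best first, with "p" (0 to 1); they miss things now and then, are a little off and sometimes report something else, mostly with a low value. They report only what shows in the picture. A call takes as long as a camera call. They do not tell look-alikes from the thing itself.
- nets.silhouettes(camera, name): "mask" (384x512 bool, what is visible of it) and "bbox" ([left, top, right, bottom] in pixels, round what is visible of it).
The state is a dict: "t": time; "q": joint angles; "dq": joint speeds; "effort": joint torques, N m; "tool_pos": TCP position; "tool_rot": TCP orientation; "contact_force": force on the tool from outside, world axes, zero at the start; "wrist_torque": the same for the moment, N m; "opening": finger opening in m; "grip_force": force on a finger pad.
Only numpy, scipy, OpenCV 4.12 (cv2) and the standard library are available. Lean on these libraries where they do the work, as an engineer would, in place of code of your own. Each camera call takes 0.05 s, during which the arm holds its last target. There are 200 camera calls.

## Working session

There is one attempt and no reset: what is moved stays moved. The work goes in short steps, Python scripts to look and compute and a tool call to move; the robot and the scene stay as the last step left them, time stands still between calls to the robot, and variables do not carry over. Pictures are saved under pics/ and viewed, at most 10 in all, crops included, and the job is handed in when it is done.

Besides the shell and the picture viewer there is one more tool, called as name(argument=value, ...) on one line, values as JSON. jog_arm: Moves the arm, as the interface text tells. Shift numbers are shares of 0.06 m and turn numbers shares of 0.1 rad, none past 1 either way. Its arguments: {"type":"object","properties":{"commands":{"type":"array","items":{"type":"number"}},"newtons":{"type":"number"}},"required":["commands"]}

```bash
mkdir -p pics
cat > h.py <<'E'
import numpy as np, cv2
from station import ctrl, eyes, job, nets
def cloud(d):
    z=d["z_map"];K=d["K"];v,u=np.mgrid[:z.shape[0],:z.shape[1]]
    P=np.stack([(u-K[0,2])/K[0,0]*z,-(v-K[1,2])/K[1,1]*z,-z],-1)
    W=P@d["cam_to_world"][:3,:3].T+d["cam_to_world"][:3,3]
    W[z==0]=np.nan
    return W
def save(im,n): cv2.imwrite(f"pics/{n}.png",im[...,::-1])
E
python3 - <<'E'
from h import *
ims=[]
for c in["scene","top"]:
    d=eyes.get_image(c);W=cloud(d);ims.append(d["image"]);np.savez(f"{c}.npz",W=W,image=d["image"],K=d["K"],T=d["cam_to_world"])
    print(c,d["K"].tolist(),d["cam_to_world"].round(3).tolist())
    for n in["stand","scraper","turntable","knob_grip","knob","pointer_tip","red_mark","blue_mark","chip0","tray_centre","brush","paint_pot","spare_mask","gourd"]:
        for r in nets.silhouettes(c,n)[:6]:
            m=r["mask"];p=W[m]; print(n,round(r["p"],2),[int(x) for x in r["bbox"]],np.nanmedian(p,0).round(3) if m.any() else None, np.nanpercentile(p[:,2],95).round(3) if m.any() else None)
save(ims[0],"a");save(cv2.resize(ims[1],(800,600)),"b")
print(ctrl.get_obs(),ctrl.tcp_to_grasp)
E
```

```text
scene [[399.0156131894896, 0.0, 255.2564442336273], [0.0, 399.0156131894896, 188.43331981403423], [0.0, 0.0, 1.0]] [[0.49, -0.547, 0.679, 1.256], [0.872, 0.323, -0.368, -0.343], [-0.018, 0.772, 0.635, 0.748], [0.0, 0.0, 0.0, 1.0]]
stand 0.82 [118, 162, 357, 319] [ 0.662 -0.055  0.031] 0.074
stand 0.39 [305, 154, 323, 189] [0.529 0.243 0.056] 0.086
scraper 0.93 [143, 169, 162, 208] [ 0.362 -0.189  0.032] 0.072
scraper 0.75 [182, 162, 218, 194] [ 0.375 -0.045  0.032] 0.072
scraper 0.68 [148, 198, 189, 232] [ 0.478 -0.184  0.032] 0.072
turntable 0.69 [269, 188, 327, 242] [0.67  0.094 0.07 ] 0.094
knob_grip 0.66 [249, 160, 268, 176] [0.482 0.092 0.069] 0.093
knob_grip 0.64 [200, 245, 253, 303] [ 0.723 -0.13   0.049] 0.052
knob 0.77 [248, 162, 267, 181] [0.481 0.092 0.069] 0.093
knob 0.68 [267, 190, 325, 242] [0.67  0.094 0.07 ] 0.094
knob 0.36 [202, 234, 211, 244] [ 0.606 -0.13   0.039] 0.041
pointer_tip 0.94 [268, 191, 323, 240] [0.67  0.093 0.07 ] 0.094
blue_mark 0.51 [326, 185, 401, 228] [0.69  0.313 0.022] 0.028
chip0 0.58 [190, 247, 202, 253] [ 0.625 -0.165  0.039] 0.042
chip0 0.53 
[... 2267 characters left out ...]
.173  0.036] 0.074
{'t': 1.5, 'q': array([-1.35202075e+00,  5.27137917e-02,  1.61289913e+00, -5.02050044e-06,
        1.47598336e+00, -1.19001554e-01]), 'dq': array([ 0.00041794,  0.00018649,  0.00067228,  0.00013592, -0.00052369,
       -0.00045628]), 'effort': array([ 1.49344003e-03, -3.93669319e+01, -3.70452511e+01, -6.28085991e-05,
        5.78074596e-04, -1.92596360e-06]), 'tool_pos': array([ 0.20711404, -0.58967027,  0.19689554]), 'tool_rot': array([-3.09689122e+00, -5.28060518e-01,  8.12555189e-06]), 'contact_force': array([-0.55193894,  0.40133186, -0.43028548]), 'wrist_torque': array([ 0.00640848, -0.00237454,  0.04150694]), 'grip_force': 0.0, 'opening': 0.08536474573798354} -0.0187
```

View pictures.

View pics/a.png

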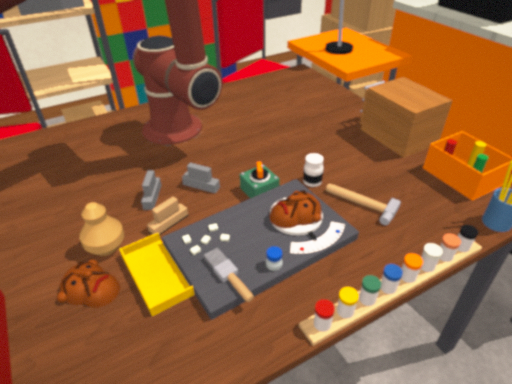

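View pics/b.png

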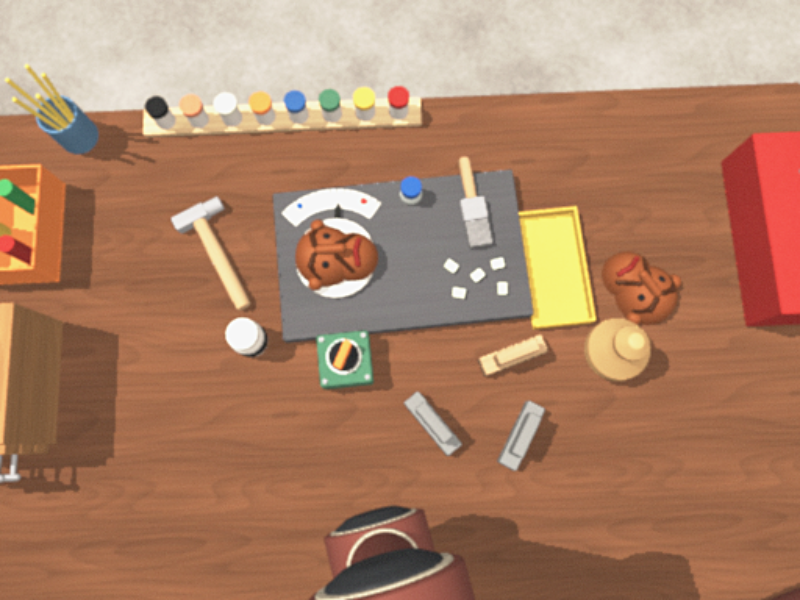

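Scraper candidates, in the top camera's own pixels: pale wood at (329,227), grey at (277,271) and grey at (334,278). The pale wood one fits because it has the colour described and stands near the stand's near edge. I'll measure it and confirm in a crop.

```bash
cat > m.py <<'E'
from h import *
def proj(u,v,K,T,h):
    r=np.stack([(u-K[0,2])/K[0,0],-(v-K[1,2])/K[1,1],-np.ones_like(u,float)],-1)@T[:3,:3].T
    return (T[:3,3]+r*((h-T[2,3])/r[...,2])[...,None])[...,:2]
def rect(P):
    (c,s,a)=cv2.minAreaRect(np.float32(P)*1000); return np.round(c,1),np.round(s,1),round(a,2)
def plate(im,K,T,W):
    hsv=cv2.cvtColor(im,cv2.COLOR_RGB2HSV)
    m=(hsv[...,1]<90)&(hsv[...,2]<125)&(abs(W[...,2]-.03)<.008)
    m=cv2.morphologyEx(m.astype(np.uint8),cv2.MORPH_OPEN,np.ones((3,3)))
    n,l,s,_=cv2.connectedComponentsWithStats(m);k=1+np.argmax(s[1:,4])
    v,u=np.where(l==k);return rect(proj(u*1.,v*1.,K,T,.03))
def blobs(im,K,T,W,f,h,tol,amin=4):
    hsv=cv2.cvtColor(im,cv2.COLOR_RGB2HSV).astype(int)
    m=f(hsv)&(abs(W[...,2]-h)<tol)
    n,l,s,c=cv2.connectedComponentsWithStats(m.astype(np.uint8));o=[]
    for k in range(1,n):
        if s[k,4]>=amin:
            v,u=np.where(l==k);P=proj(u*1.,v*1.,K,T,h)
            o.append((P.mean(0).round(4),s[k,4],c[k].round(0),rect(P)))
    return o
E
python3 - <<'E'
from m import *
for c in["top","scene"]:
    d=np.load(c+".npz");a=(d["image"],d["K"],d["T"],d["W"])
    print(c,"PLATE",*plate(*a))
    H,S,V=lambda h:h[...,0],lambda h:h[...,1],lambda h:h[...,2]
    for n,f,h,t,am in[("chips",lambda h:(h[...,1]<70)&(h[...,2]>170),.039,.006,10),
      ("knob",lambda h:(h[...,0]<22)&(h[...,1]>150)&(h[...,2]>150),.091,.008,10),
      ("red",lambda h:((h[...,0]<8)|(h[...,0]>170))&(h[...,1]>100),.032,.006,3),
      ("blue",lambda h:(h[...,0]>100)&(h[...,0]<130)&(h[...,1]>110)&(h[...,2]>100),.032,.006,3),
      ("rib",lambda h:(h[...,0]<30)&(h[...,1]>50)&(h[...,1]<160)&(h[...,2]>150),.071,.006,10),
      ("foot",lambda h:(h[...,0]<30)&(h[...,1]>40)&(h[...,1]<170)&(h[...,2]>120),.030,.006,30)]:
        for b in blobs(*a,f,h,t,am):print(n,*b)
d=np.load("top.npz");i=d["image"]
A=cv2.resize(i[205:300,230:360],None,fx=4,fy=4,interpolation=cv2.INTER_CUBIC)
B=cv2.resize(i[112:200,170:300],None,fx=6,fy=6,interpolation=cv2.INTER_CUBIC)
save(A,"c");save(B,"d")
E
```

```text
top PLATE [630.3  33.4] [23.1 64.6] 77.49
chips [ 0.9041 -0.0161] 13 [257.  71.] (array([904.4, -16.7]), array([ 5.3, 18.8]), 25.93)
chips [0.9088 0.3986] 23 [107.  76.] (array([909.5, 398.3]), array([ 9.9, 28.1]), 51.67)
chips [0.9077 0.3421] 28 [127.  76.] (array([908.2, 343.6]), array([16.8, 34.4]), 28.95)
chips [0.9061 0.2837] 26 [149.  75.] (array([906.2, 284.5]), array([13.9, 32.1]), 19.33)
chips [0.9064 0.225 ] 23 [170.  74.] (array([906.7, 226.5]), array([13.9, 32.2]), 19.27)
chips [0.9056 0.1676] 27 [191.  74.] (array([906.7, 168.5]), array([13.8, 33.5]), 7.74)
chips [0.905  0.1088] 25 [212.  73.] (array([905.5, 109.7]), array([14. , 30.7]), 3.64)
chips [0.9039 0.0442] 14 [235.  72.] (array([904.4,  42.3]), array([ 7.7, 19.8]), 20.99)
chips [0.7446 0.1189] 64 [210. 128.] (array([740.2, 115.5]), array([42. , 41.9]), 70.84)
chips [0.762 0.098] 18 [217. 122.] (array([761.4,  98.6]), array([21.4, 11.4]), 87.48)
chips [0.7492 0.1451] 17 [200. 127.] (array([749.4, 145.8]), array([10. , 20.8]), 56.24)
chips [0.7376 0.0807] 11 [224. 130.] (array([736.7,  79.9]), array([22.6,  4.8]),
[... 6648 characters left out ...]
.   3.] (array([-617.2, 1577.2]), array([ 50.4, 180.6]), 2.14)
rib [ 0.4719 -0.1822] 174 [165. 205.] (array([ 471.8, -181.6]), array([24.9, 72.4]), 20.9)
rib [ 0.4949 -0.3468] 253 [101. 234.] (array([ 488.4, -345.9]), array([59.5, 84.3]), 1.09)
rib [0.9316 0.3565] 23 [459. 241.] (array([932., 356.]), array([ 6.3, 32.9]), 39.45)
foot [-0.6768  1.5287] 99 [369.   9.] (array([-685.9, 1519.1]), array([313.8, 173. ]), 38.11)
foot [0.6509 0.299 ] 188 [355. 195.] (array([654.8, 298.9]), array([172.3,  20.2]), 26.33)
foot [ 0.4777 -0.1851] 255 [167. 219.] (array([ 472.4, -181. ]), array([ 36.8, 113. ]), 18.02)
foot [ 0.5107 -0.3412] 59 [110. 249.] (array([ 509.8, -341.1]), array([16.2, 60.7]), 4.63)
```

View pics/c.png

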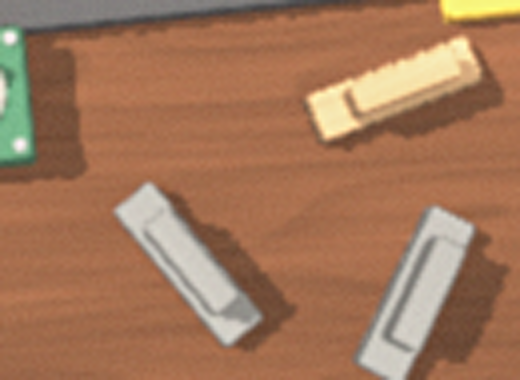

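View pics/d.png

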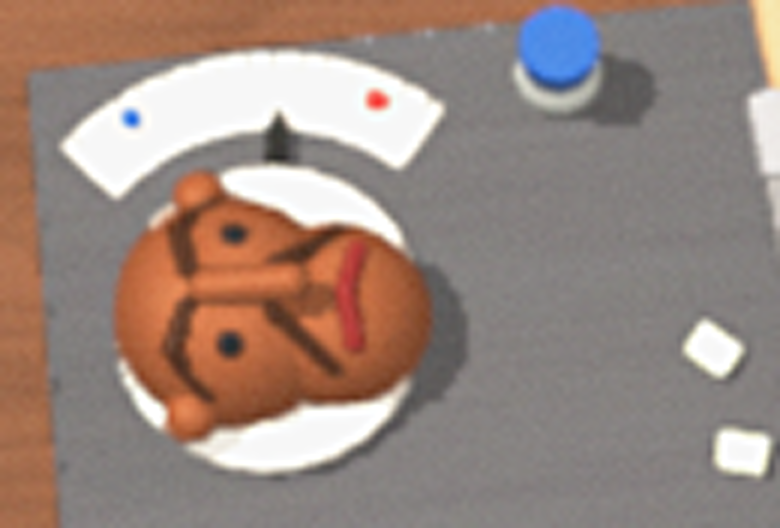

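The pale wooden block at crop pixel (395,90), top pixel (329,227), is the scraper. The two grey ones are look-alikes. The red dot is right of the pointer, at crop (377,100). Next I'll refine the stand pose and get the chips and brush in its frame.

Run:
```python
from m import *
O=[]
for c in["top","scene"]:
    d=np.load(c+".npz");im,K,T,W=d["image"],d["K"],d["T"],d["W"]
    hsv=cv2.cvtColor(im,cv2.COLOR_RGB2HSV)
    m=(hsv[...,1]<75)&(hsv[...,2]<150)&(abs(W[...,2]-.03)<.010)
    m=cv2.morphologyEx(m.astype(np.uint8),cv2.MORPH_OPEN,np.ones((3,3)))
    n,l,s,_=cv2.connectedComponentsWithStats(m);k=1+np.argmax(s[1:,4])
    v,u=np.where(l==k);r=rect(proj(u*1.,v*1.,K,T,.03));print(c,r)
    # tray yellow rim
    m=((abs(hsv[...,0].astype(int)-28)<6)&(hsv[...,1]>170)&(W[...,0]>.4)&(W[...,0]<.75)&(abs(W[...,2]-.032)<.006))
    n,l,s,_=cv2.connectedComponentsWithStats(m.astype(np.uint8));k=1+np.argmax(s[1:,4])
    v,u=np.where(l==k);print(" tray rim",rect(proj(u*1.,v*1.,K,T,.032)))
    # gear case top
    m=((abs(hsv[...,0].astype(int)-70)<20)&(hsv[...,1]>70)&(abs(W[...,2]-.055)<.008)&(W[...,0]<.6))
    v,u=np.where(m);print(" gear",rect(proj(u*1.,v*1.,K,T,.055)))
    # brush
    P=W.reshape(-1,3);a=(P[:,0]>.6)&(P[:,0]<.85)&(P[:,1]>-.19)&(P[:,1]<-.07)&(P[:,2]>.038)
    v,u=np.unravel_index(np.where(a)[0],W.shape[:2])
    hh=[(round(float(P[i,0]),3),round(float(P[i,1]),3),round(float(P[i,2]),3)) for i in np.where(a)[0] if P[i,2]>.044]
    hh.sort();print(" brush near",hh[:4],"ymin/max",min(h[1] for h in hh),max(h[1] for h in hh))
    # knob bar by depth
    g=(abs(W[...,0]-.475)<.04)&(abs(W[...,1]-.095)<.04)&(W[...,2]>.084)
    print(" bar",g.sum(),rect(W[g][:,:2]),np.nanmedian(W[g],0))
```

```text
top (array([648.5,  -1.5]), array([261. , 418.9]), 3.63)Traceback (most recent call last):
  File "<stdin>", line 12, in <module>
    return _wrapfunc(a, 'argmax', axis=axis, out=out, **kwds)
    return bound(*args, **kwds)
ValueError: attempt to get argmax of an empty sequence
```

Run:
```python
from m import *
for c in["top","scene"]:
    d=np.load(c+".npz");im,K,T,W=d["image"],d["K"],d["T"],d["W"]
    hsv=cv2.cvtColor(im,cv2.COLOR_RGB2HSV)
    m=(hsv[...,1]<75)&(hsv[...,2]<150)&(abs(W[...,2]-.03)<.010)
    m=cv2.morphologyEx(m.astype(np.uint8),cv2.MORPH_OPEN,np.ones((3,3)))
    n,l,s,_=cv2.connectedComponentsWithStats(m);k=1+np.argmax(s[1:,4])
    v,u=np.where(l==k);C,S,A=rect(proj(u*1.,v*1.,K,T,.03));print(c,C,S,A)
    y=np.radians(A);R=np.array([[np.cos(y),-np.sin(y)],[np.sin(y),np.cos(y)]]);o=C-R@[30,10]
    st=lambda p:((np.array(p)*1000-o)@R).round(1)
    print(" origin",o,"axis",o+R@[30,120],"knob",o+R@[-140,120],"tray",o+R@[-20,-250])
    Z=W.reshape(-1,3);Z=Z[~np.isnan(Z[:,0])];q=st(Z[:,:2]);z=Z[:,2]
    b=(q[:,0]>0)&(q[:,0]<200)&(q[:,1]>-190)&(q[:,1]<-40)&(z>.043)
    print(" brush x min, y range",q[b].min(0),q[b].max(0), q[b][np.argsort(q[b][:,0])[:5]].tolist())
    f=lambda h:(h[...,1]<70)&(h[...,2]>170)
    for x in blobs(im,K,T,W,f,.039,.006,10):
        p=st(x[0])
        if -110<p[0]<60 and -200<p[1]<-30:print("  chip",p)
    for n,f in[("red",lambda h:((h[...,0]<8)|(h[...,0]>170))&(h[...,1]>100)),("blue",lambda h:(h[...,0]>100)&(h[...,0]<130)&(h[...,1]>110)&(h[...,2]>100))]:
        for x in blobs(im,K,T,W,f,.032,.006,3):
            p=st(x[0]);r=p-[30,120]
            if 90<np.hypot(*r)<130:print(" ",n,p,np.hypot(*r),"ang",np.degrees(np.arctan2(r[1],r[0])))
    g=(abs(W[...,0]-.475)<.04)&(abs(W[...,1]-.095)<.04)&(W[...,2]>.084)
    print(" bar",g.sum(),rect(W[g][:,:2]),np.nanmedian(W[g],0))
```

```text
top [648.5  -1.5] [261.  418.9] 3.63
 origin [619.19331933 -13.37932944] axis [641.53556159 108.2793086 ] knob [471.87663011  97.5160856 ] tray [ 615.06171415 -264.14401962]
 brush x min, y range [   0.3 -143.9] [185.8 -66. ] [[0.3, -73.5], [3.1, -73.9], [3.7, -66.0], [24.4, -115.7], [24.4, -107.4]]
  chip [ -2.6 -71. ]
  chip [  -7.4 -149.4]
  chip [ -23.2 -113.9]
  chip [ -51.5 -151.7]
  chip [-50.2 -78.3]
  red [129.2  63.5] 114.16168358954766 ang -29.663955108506833
  blue [132.1 173.9] 115.45397351325765 ang 27.830192069009406
 bar 105 (array([473.1,  97.6]), array([13.1, 46.1]), 65.88) [0.47343314 0.09687421 0.09144332]
scene [651.7  -3.8] [269.5 421.5] 3.49
 origin [622.36438017 -15.60768432] axis [645.00382357 105.9959982 ] knob [475.31909907  95.64736189] tray [ 617.62005421 -266.36153049]
 brush x min, y range [  21.2 -143.2] [183.2 -98.5] [[21.2, -119.0], [22.9, -114.5], [23.0, -125.1], [23.3, -138.5], [23.9, -123.0]]
  chip [-51.7 -77.9]
  chip [ -51.5 -151.3]
  chip [ -23.9 -113.1]
  chip [ -4.4 -70.8]
  chip [  -7.8 -149. ]
  red [125.   65.6] 109.47310171909811 ang -29.796814914727847
  blue [127.2 176.3] 112.3277792890076 ang 30.080199499760344
  blue [78.9  0.3] 129.30313221264208 ang -67.77893914169641
  blue [94.8 24.2] 115.65759810751734 ang -55.92521839328232
  blue [110.2  18.9] 129.04747188534924 ang -51.57594698122178
 bar 57 (array([475.4,  95.9]), array([12.7, 44.7]), 65.55) [0.47964836 0.0940847  0.09113592]
```

jog_arm(commands=[0,0,0,0,0,-0.98,85,0,0,0,0,0,-0.98,85,0,0,0,0,0,-0.98,85,0,0,0,0,0,-0.98,85,0,0,0,0,0,-0.98,85,0,0,0,0,0,-0.98,85,0,0,0,0,0,-0.98,85,0,0,0,0,0,-0.98,85,0,0,0,0,0,-0.98,85,0,0,0,0,0,-0.98,85,0,0,0,0,0,-0.98,85,0,0,0,0,0,-0.98,85,0,0,0,0,0,-0.98,85,0,0,0,0,0,-0.98,85,0,0,0,0,0,-0.98,85,0,0,0,0,0,-0.98,85])

```text
t: 3.5
tool_pos: [0.2071, -0.5897, 0.1969]
tool_rot: [-1.816, -2.564, -0.0]
contact_force: [0.5, -0.1, -0.4]
opening: 0.0852
grip_force: 0.0
```

jog_arm(commands=[0.5,0.64,0,0,0,0,85,0.5,0.64,0,0,0,0,85,0.5,0.64,0,0,0,0,85,0.5,0.64,0,0,0,0,85,0.5,0.64,0,0,0,0,85,0.5,0.64,0,0,0,0,85,0.5,0.64,0,0,0,0,85,0.5,0.64,0,0,0,0,85,0.5,0.64,0,0,0,0,85,0.5,0.64,0,0,0,0,85,0,0,0,0,0,0,85])

```text
t: 4.88
tool_pos: [0.4722, -0.1778, 0.1971]
tool_rot: [1.814, 2.565, 0.001]
contact_force: [-0.2, -0.2, -0.2]
opening: 0.0848
grip_force: 0.0
```

```bash
cat >> h.py <<'E'
from scipy.spatial.transform import Rotation as Rn
def to(x,y,z,yaw):
    "remaining to target (mm, yaw of tool y in deg), in units of rows"
    o=ctrl.get_obs();R=Rn.from_rotvec(o["tool_rot"]).as_matrix()
    d=R.T@(np.array([x,y,z])/1000-o["tool_pos"])/.06
    ty=np.degrees(np.arctan2(R[1,1],R[0,1]))
    da=(yaw-ty+180)%360-180
    ideal=np.array([[-np.sin(np.radians(yaw)),np.cos(np.radians(yaw)),0],[np.cos(np.radians(yaw)),np.sin(np.radians(yaw)),0],[0,0,-1]]).T
    print("t",o["t"],"pos",(o["tool_pos"]*1000).round(1),"yaw",ty.round(2),"shift",d.round(2),"turn",(Rn.from_matrix(R.T@ideal).as_rotvec()/.1).round(2),"q6",o["q"][5].round(2),"F",o["contact_force"].round(1),"open",round(o["opening"]*1000,1),"grip",round(o["grip_force"],1))
E
python3 -c "
from h import *
to(470.2,-180.2,40,19.1)"
```

```text
t 4.875 pos [ 472.2 -177.8  197.1] yaw 19.47 shift [-0.03 -0.05  2.62] turn [ 0.   -0.    0.07] q6 -0.85 F [-0.2 -0.2 -0.2] open 84.8 grip 0.0
```

jog_arm(commands=[-0.03,-0.05,0.6,0,0,0.07,85,0,0,0.6,0,0,0,85,0,0,0.6,0,0,0,85,0,0,0.5,0,0,0,85,0,0,0.32,0,0,0,85,0,0,0,0,0,0,15,0,0,0,0,0,0,15,0,0,0,0,0,0,15,0,0,0,0,0,0,15,0,0,0,0,0,0,15,0,0,0,0,0,0,15], newtons=60)

```text
t: 6.25
tool_pos: [0.469, -0.1828, 0.0399]
tool_rot: [1.829, 2.554, -0.0]
contact_force: [-0.6, 1.0, 0.3]
opening: 0.0149
grip_force: 0.0
```

```bash
python3 -c "
from h import *
to(470.2,-180.2,40,19.1)"
```

```text
t 6.25 pos [ 469.  -182.8   39.9] yaw 18.8 shift [ 0.03  0.03 -0.  ] turn [ 0.    0.   -0.05] q6 -0.85 F [-0.6  1.   0.3] open 14.9 grip 0.0
```

Run:
```python
from h import *
a=eyes.get_image("scene")["image"];b=eyes.get_image("top")["image"]
A=cv2.resize(a[150:270,90:210],(400,400),interpolation=2);B=cv2.resize(b[190:280,290:380],(400,400),interpolation=2)
save(np.hstack([A,B]),"e")
```

```text
(no output)
```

View pics/e.png

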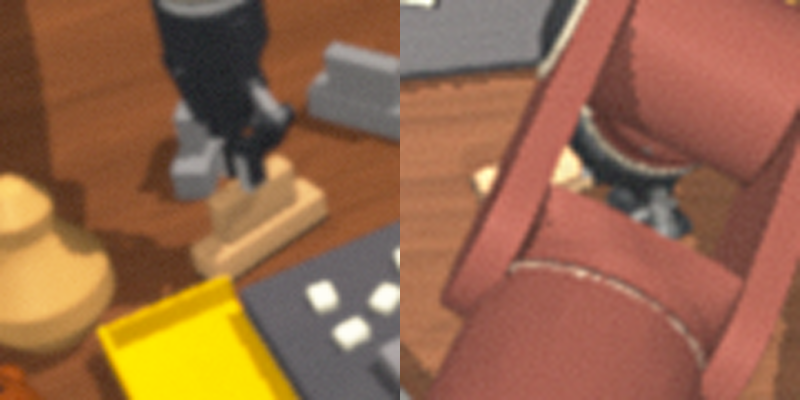

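The block is still standing upright and the fingers look astride the rib, but the grip force is 0. I'll close further.

jog_arm(commands=[0,0,0,0,0,0,0,0,0,0,0,0,0,0,0,0,0,0,0,0,0], newtons=60)

```text
t: 6.72
tool_pos: [0.4689, -0.1828, 0.0397]
tool_rot: [-1.829, -2.554, 0.0]
contact_force: [0.0, -0.6, -0.2]
opening: -0.0003
grip_force: 0.0
```

Run:
```python
from m import *
d=eyes.get_image("scene");W=cloud(d);im=d["image"]
f=lambda h:(h[...,0]<30)&(h[...,1]>40)&(h[...,1]<170)&(h[...,2]>120)
for h,t in((.071,.006),(.03,.006)):
    for b in blobs(im,d["K"],d["cam_to_world"],W,f,h,t,20):
        if abs(b[0][0]-.47)<.1 and abs(b[0][1]+.18)<.1:print(h,*b)
T=np.linalg.inv(d["cam_to_world"])
def px(p):
    c=T[:3,:3]@p+T[:3,3];K=d["K"];return (K[0,0]*c[0]/-c[2]+K[0,2]-90)*400/120,(K[1,1]*-c[1]/-c[2]+K[1,2]-150)*400/120
for n,p in(("tcp",ctrl.get_obs()["tool_pos"]),("ribtop",np.array([.470,-.18,.071]))):print(n,px(p))
c=im[150:270,90:210];save(cv2.resize(c,(600,600),interpolation=2),"f")
```

```text
0.071 [ 0.4738 -0.1828] 150 [165. 206.] (array([ 471.9, -181.5]), array([24.8, 72.3]), 20.08)
0.03 [ 0.4778 -0.1851] 261 [167. 219.] (array([ 471.9, -181. ]), array([ 36.6, 112.5]), 18.63)
tcp (np.float64(253.14701714945824), np.float64(211.20411368158142))
ribtop (np.float64(250.5568987128184), np.float64(181.00058018007437))
```

View pics/f.png

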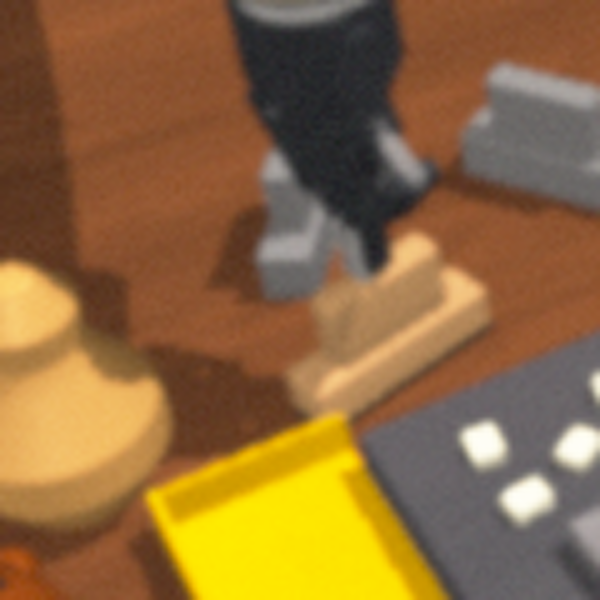

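Run:
```python
from m import *
o=ctrl.get_obs();print(o["tool_pos"],o["contact_force"])
for cam in("scene","top"):
    d=eyes.get_image(cam);W=cloud(d);im=d["image"];V=im.max(-1)
    a=(abs(W[...,0]-.46)<.08)&(abs(W[...,1]+.18)<.08)&(V<90)&(W[...,2]>.045)
    P=W[a];print(cam,a.sum())
    for lo in np.arange(.05,.22,.015):
        q=P[(P[:,2]>=lo)&(P[:,2]<lo+.015)]
        if len(q):print(round(lo,3),len(q),q.min(0).round(3),q.max(0).round(3))
```

```text
[ 0.46886074 -0.18276144  0.03965838] [0.00772156 1.78187985 0.54787172]
scene 2045
0.08 11 [ 0.477 -0.187  0.086] [ 0.486 -0.178  0.094]
0.095 20 [ 0.476 -0.187  0.095] [ 0.486 -0.176  0.109]
0.11 33 [ 0.446 -0.205  0.112] [ 0.502 -0.175  0.125]
0.125 75 [ 0.435 -0.207  0.125] [ 0.515 -0.165  0.14 ]
0.14 114 [ 0.422 -0.211  0.14 ] [ 0.525 -0.159  0.155]
0.155 140 [ 0.417 -0.214  0.155] [ 0.533 -0.152  0.17 ]
0.17 103 [ 0.458 -0.207  0.17 ] [ 0.512 -0.165  0.185]
0.185 66 [ 0.482 -0.19   0.185] [ 0.513 -0.164  0.2  ]
0.2 119 [ 0.475 -0.22   0.201] [ 0.51  -0.151  0.215]
0.215 185 [ 0.465 -0.221  0.215] [ 0.511 -0.151  0.23 ]
top 294
0.125 14 [ 0.432 -0.189  0.127] [ 0.445 -0.178  0.139]
0.14 17 [ 0.428 -0.191  0.142] [ 0.441 -0.181  0.153]
0.155 14 [ 0.416 -0.212  0.161] [ 0.429 -0.19   0.17 ]
0.17 8 [ 0.418 -0.211  0.171] [ 0.436 -0.184  0.185]
0.185 16 [ 0.429 -0.202  0.185] [ 0.437 -0.184  0.197]
0.2 11 [ 0.433 -0.192  0.207] [ 0.438 -0.165  0.215]
0.215 28 [ 0.433 -0.194  0.216] [ 0.454 -0.148  0.23 ]
```

jog_arm(commands=[0,0,0,0,0,0,85,0,0,0,0,0,0,85,0,0,0,0,0,0,85,0,0,0,0,0,0,85,0,0,0,0,0,0,85,0,0,0,0,0,0,85])

```text
t: 7.62
tool_pos: [0.4689, -0.1828, 0.0397]
tool_rot: [1.829, 2.554, 0.0]
contact_force: [-0.1, -0.4, -0.5]
opening: 0.0849
grip_force: 0.0
```

Run:
```python
from m import *
o=ctrl.get_obs();print(o["tool_pos"],o["opening"],o["contact_force"])
d=eyes.get_image("scene");W=cloud(d);im=d["image"]
S=im.max(-1).astype(int)-im.min(-1)
a=(abs(W[...,0]-.46)<.09)&(abs(W[...,1]+.18)<.06)&(S<50)&(W[...,2]>.04)&(W[...,0]>.41)
P=W[a]
for lo in np.arange(.04,.18,.01):
    q=P[(P[:,2]>=lo)&(P[:,2]<lo+.01)]
    if len(q):print(round(lo,3),len(q),q.min(0).round(3),q.max(0).round(3))
save(cv2.resize(im[150:270,90:210],(600,600),interpolation=2),"g")
```

```text
[ 0.46893039 -0.18278162  0.03973163] 0.08489468344611303 [-0.11477556 -0.39248835 -0.48057869]
0.05 1 [ 0.477 -0.169  0.055] [ 0.477 -0.169  0.055]
0.08 6 [ 0.426 -0.205  0.088] [ 0.517 -0.168  0.09 ]
0.09 38 [ 0.425 -0.208  0.09 ] [ 0.525 -0.167  0.1  ]
0.1 54 [ 0.423 -0.209  0.1  ] [ 0.527 -0.161  0.11 ]
0.11 52 [ 0.424 -0.209  0.11 ] [ 0.525 -0.16   0.12 ]
0.12 37 [ 0.425 -0.21   0.12 ] [ 0.526 -0.17   0.13 ]
0.13 49 [ 0.411 -0.215  0.13 ] [ 0.544 -0.155  0.14 ]
0.14 97 [ 0.41  -0.218  0.14 ] [ 0.544 -0.149  0.15 ]
0.15 104 [ 0.412 -0.215  0.15 ] [ 0.542 -0.149  0.16 ]
0.16 105 [ 0.41  -0.216  0.16 ] [ 0.541 -0.149  0.17 ]
0.17 113 [ 0.412 -0.215  0.17 ] [ 0.542 -0.15   0.18 ]
```

View pics/g.png

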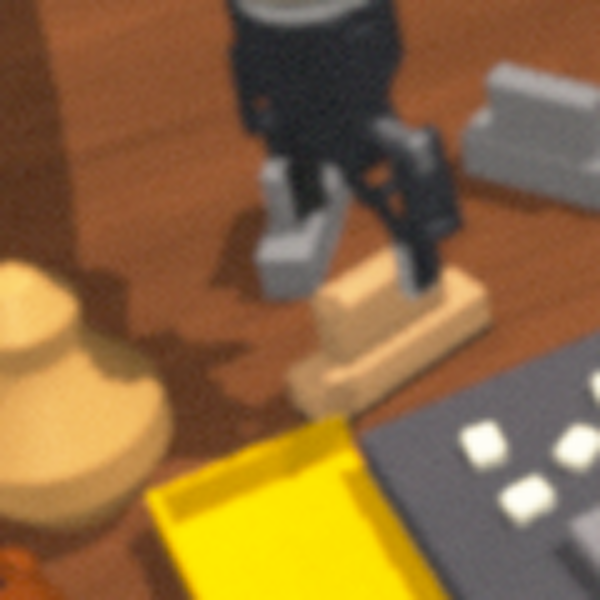

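The picture shows the open fingers hanging about 35 mm higher than the pose reports: tips at z≈0.088 where 0.053 was expected. The height reading seems to be biased, so I'll descend carefully on the camera's measure and watch the force.

jog_arm(commands=[0.03,0.03,0.2,0,0,-0.05,85,0,0,0.2,0,0,0,85,0,0,0.1,0,0,0,85,0,0,0,0,0,0,85])

```text
t: 8.18
tool_pos: [0.4693, -0.1801, 0.0086]
tool_rot: [-1.821, -2.557, 0.0]
contact_force: [0.2, 0.1, 0.1]
opening: 0.085
grip_force: 0.0
```

```bash
cat > tip.py <<'E'
from m import *
def tip(x,y,r=.06):
    d=eyes.get_image("scene");W=cloud(d);im=d["image"];S=im.max(-1).astype(int)-im.min(-1)
    a=(abs(W[...,0]-x)<r)&(abs(W[...,1]-y)<r)&(S<50)&(W[...,2]>.02)
    P=W[a];P=P[P[:,2].argsort()]
    print("tool",ctrl.get_obs()["tool_pos"].round(4),"lowest",P[[2,5,10,20]].round(3).tolist())
E
python3 -c "
from tip import *
tip(.52,-.165,.03)"
```

```text
tool [ 0.4698 -0.1803  0.0092] lowest [[0.545, -0.137, 0.028], [0.542, -0.157, 0.029], [0.538, -0.15, 0.029], [0.541, -0.181, 0.03]]
```

jog_arm(commands=[0,0,0.05,0,0,0,10,0,0,0,0,0,0,10,0,0,0,0,0,0,10,0,0,0,0,0,0,10,0,0,0,0,0,0,10,0,0,0,0,0,0,10], newtons=60)

```text
t: 8.98
tool_pos: [0.47, -0.1805, 0.0068]
tool_rot: [1.823, 2.559, -0.0]
contact_force: [-1.1, -0.5, 1.1]
opening: 0.0191
grip_force: 62.6
```

Gripped at 19 mm with 63 N. Next: lift, turn to face along the stand's y, then go over the plate.

jog_arm(commands=[0,0,-0.6,0,0,0,10,0,0,-0.65,0,0,0,10,0,0,0,0,0,-1,10,0,0,0,0,0,-1,10,0,0,0,0,0,-1,10,0,0,0,0,0,-1,10,0,0,0,0,0,-1,10,0,0,0,0,0,-1,10,0,0,0,0,0,-1,10,0,0,0,0,0,-1,10,0,0,0,0,0,-1,10,0,0,0,0,0,-1,10,0,0,0,0,0,-1,10,0,0,0,0,0,-1,10,0,0,0,0,0,-1,10,0,0,0,0,0,0,10])

```text
t: 10.98
tool_pos: [0.4696, -0.1802, 0.081]
tool_rot: [0.096, -3.139, -0.001]
contact_force: [0.2, 0.1, -2.2]
opening: 0.019
grip_force: 62.2
```

```bash
python3 -c "
from h import *
to(576.9,-50.3,82,93.55)"
```

```text
t 10.975 pos [ 469.6 -180.2   81. ] yaw 93.5 shift [-1.92  2.05 -0.02] turn [ 0.01 -0.01 -0.01] q6 -2.15 F [ 0.2  0.1 -2.2] open 19.0 grip 62.2
```

jog_arm(commands=[-0.38,0.41,0,0,0,0,10,-0.38,0.41,0,0,0,0,10,-0.38,0.41,0,0,0,0,10,-0.39,0.41,0,0,0,0,10,-0.38,0.41,0,0,0,0,10,0,0,0.4,0,0,0,10,0,0,0,0,0,0,10])

```text
t: 11.85
tool_pos: [0.5745, -0.0498, 0.0549]
tool_rot: [0.097, -3.134, -0.002]
contact_force: [-0.3, 0.2, -1.5]
opening: 0.0186
grip_force: 62.0
```

Run:
```python
from tip import *
to(576.9,-50.3,38.5,93.55)
d=eyes.get_image("scene");W=cloud(d);im=d["image"]
h=cv2.cvtColor(im,cv2.COLOR_RGB2HSV)
a=(h[...,0]<30)&(h[...,1]>40)&(h[...,1]<170)&(h[...,2]>110)&(abs(W[...,0]-.577)<.09)&(abs(W[...,1]+.05)<.06)
P=W[a];q=((P[:,:2]*1000-[620.8,-14.5])@np.array([[.998,-.062],[.062,.998]]))
print(a.sum(),q.min(0),q.max(0),np.percentile(P[:,2],[0,2,50,98,100]).round(4))
save(cv2.resize(im[150:300,130:300],(680,600),interpolation=2),"i")
```

```text
t 11.85 pos [574.5 -49.8  54.9] yaw 93.53 shift [-0.04 -0.01  0.27] turn [ 0.02 -0.06 -0.  ] q6 -1.85 F [-0.3  0.2 -1.5] open 18.6 grip 62.0
3040 [-137.81158452  -94.23122782] [12.26365014 31.9658088 ] [-0.0026  0.031   0.3916  0.44    0.4472]
```

View pics/i.png

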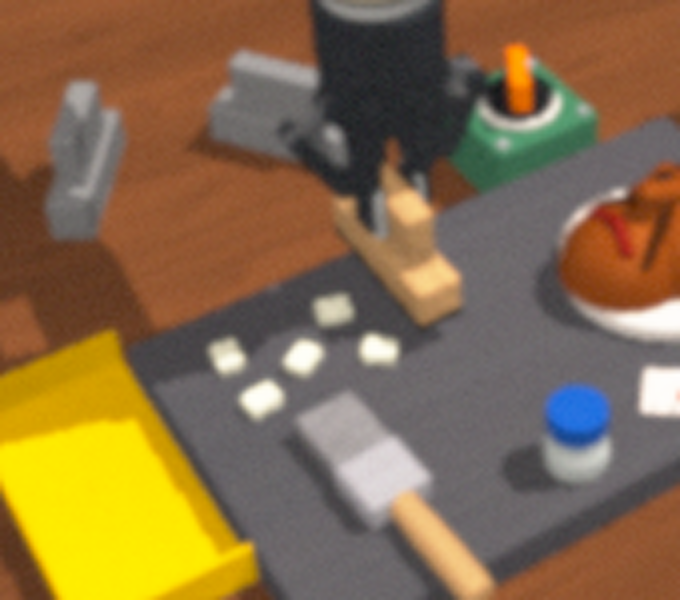

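jog_arm(commands=[-0.04,-0.01,0.2,0.02,-0.06,0,10,0,0,0.06,0,0,0,10,0,0,0,0,0,0,10])

```text
t: 12.28
tool_pos: [0.5789, -0.0512, 0.0418]
tool_rot: [-0.097, 3.135, -0.003]
contact_force: [0.3, 0.1, -2.1]
opening: 0.0192
grip_force: 62.1
```

Run:
```python
from tip import *
to(587.5,-220,38.5,93.55)
d=eyes.get_image("scene");W=cloud(d);im=d["image"]
h=cv2.cvtColor(im,cv2.COLOR_RGB2HSV)
a=(h[...,0]<30)&(h[...,1]>40)&(h[...,1]<170)&(h[...,2]>110)&(abs(W[...,0]-.577)<.09)&(abs(W[...,1]+.05)<.06)&(W[...,2]<.12)&(W[...,2]>.03)
P=W[a];P=P[(P[:,2]>.045)]
print(np.histogram(P[:,2],bins=np.arange(.04,.12,.004)))
```

```text
t 12.275 pos [578.9 -51.2  41.8] yaw 93.53 shift [ 0.03 -2.82  0.06] turn [-0.02  0.05 -0.  ] q6 -1.85 F [ 0.3  0.1 -2.1] open 19.2 grip 62.1
(array([  0,  22,  39,  34,  33,  43, 125,  20,  11,  18,  19,  13,  18,
        15,  23,  10,  91,  13,   2]), array([0.04 , 0.044, 0.048, 0.052, 0.056, 0.06 , 0.064, 0.068, 0.072,
       0.076, 0.08 , 0.084, 0.088, 0.092, 0.096, 0.1  , 0.104, 0.108,
       0.112, 0.116]))
```

jog_arm(commands=[0.02,0,0.05,-0.02,0.05,0,10,0,-0.2,0,0,0,0,10,0,-0.2,0,0,0,0,10,0,-0.2,0,0,0,0,10,0,-0.2,0,0,0,0,10,0,-0.2,0,0,0,0,10,0,-0.2,0,0,0,0,10,0,-0.2,0,0,0,0,10,0,-0.2,0,0,0,0,10,0,-0.2,0,0,0,0,10,0,0,0,0,0,0,10])

```text
t: 13.7
tool_pos: [0.5849, -0.16, 0.0392]
tool_rot: [-0.096, 3.139, -0.0]
contact_force: [-0.0, 0.1, -2.8]
opening: 0.0192
grip_force: 62.0
```

Run:
```python
from tip import *
to(587.5,-220,38.8,93.55)
d=eyes.get_image("scene");W=cloud(d);im=d["image"]
save(cv2.resize(im[170:320,100:270],(680,600),interpolation=2),"j")
```

```text
t 13.7 pos [ 584.9 -160.    39.2] yaw 93.5 shift [ 0.02 -1.    0.01] turn [-0.    0.01 -0.01] q6 -2.02 F [-0.   0.1 -2.8] open 19.2 grip 62.0
```

View pics/j.png

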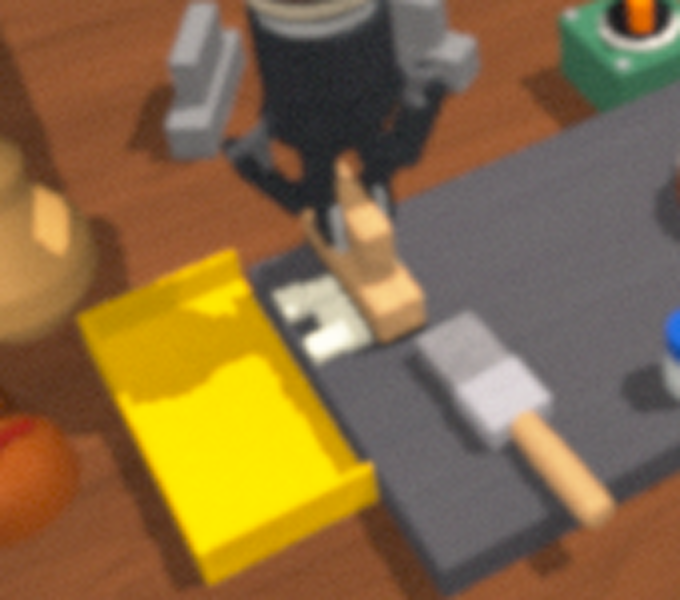

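jog_arm(commands=[0.02,-0.2,0,0,0,0,10,0,-0.15,0,0,0,0,10,0,-0.15,0,0,0,0,10,0,-0.15,0,0,0,0,10,0,-0.15,0,0,0,0,10,0,-0.15,0,0,0,0,10,0,-0.15,0,0,0,0,10,0,0,0,0,0,0,10,0,0,-0.3,0,0,0,10,0,0,-0.4,0,0,0,10,0,0.3,0,0,0,0,10,0,0.5,0,0,0,0,10,0,0.5,0,0,0,0,10,0,0,0,0,0,0,10])

```text
t: 15.5
tool_pos: [0.5819, -0.1437, 0.0802]
tool_rot: [0.103, -3.139, -0.002]
contact_force: [-0.7, -0.1, -2.2]
opening: 0.0187
grip_force: 62.1
```

Run:
```python
from tip import *
to(470.2,-180.2,82,19.1)
for cam in("scene","top"):
    d=eyes.get_image(cam);W=cloud(d);im=d["image"]
    f=lambda h:(h[...,1]<90)&(h[...,2]>160)
    for hh in(.039,.013,.022):
        for x in blobs(im,d["K"],d["cam_to_world"],W,f,hh,.005,6):
            p=(x[0]*1000-[620.8,-14.5])@np.array([[.998,-.062],[.062,.998]])
            if -130<p[0]<90 and -310<p[1]<-40:print(cam,hh,p.round(0),x[1])
    if cam=="scene":save(cv2.resize(im[170:320,80:250],(680,600),interpolation=2),"k")
```

```text
t 15.5 pos [ 581.9 -143.7   80.2] yaw 93.76 shift [ 1.9  -0.48 -0.03] turn [ 1.000e-02 -1.000e-02  1.303e+01] q6 -2.0 F [-0.7 -0.1 -2.2] open 18.7 grip 62.1
scene 0.013 [ -29. -227.] 169
scene 0.013 [  -7. -210.] 15
scene 0.022 [ -48. -217.] 32
scene 0.022 [  -8. -209.] 29
top 0.013 [ -17. -227.] 7
top 0.013 [ -31. -220.] 31
top 0.022 [ -46. -214.] 10
```

View pics/k.png

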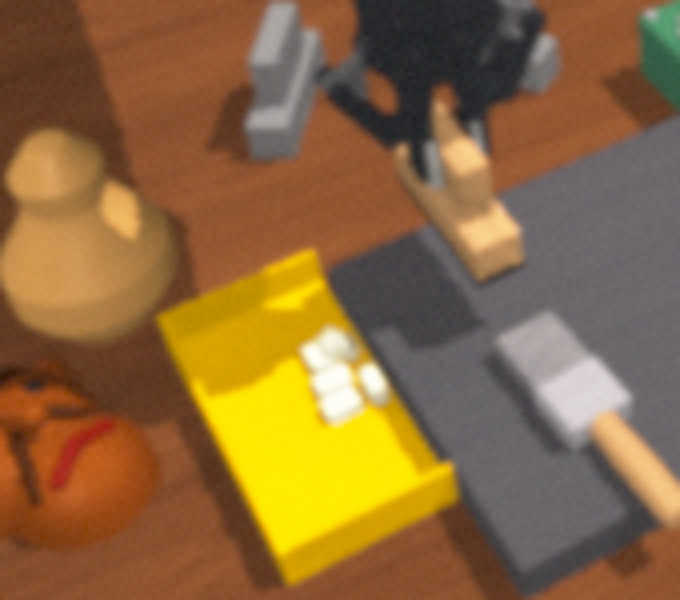

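All five chips lie in the tray and the brush has not moved. Next I'll put the block back on its original place.

jog_arm(commands=[0.48,-0.12,0,0,0,0,10,0.48,-0.12,0,0,0,0,10,0.48,-0.12,0,0,0,0,10,0.46,-0.12,0,0,0,0,10,0,0,0,0,0,1,10,0,0,0,0,0,1,10,0,0,0,0,0,1,10,0,0,0,0,0,1,10,0,0,0,0,0,1,10,0,0,0,0,0,1,10,0,0,0,0,0,1,10,0,0,0,0,0,1,10,0,0,0,0,0,1,10,0,0,0,0,0,1,10,0,0,0,0,0,1,10,0,0,0,0,0,1,10,0,0,0,0,0,1,10,0,0,0,0,0,0,10])

```text
t: 17.85
tool_pos: [0.4707, -0.1833, 0.0809]
tool_rot: [1.822, 2.559, 0.001]
contact_force: [-0.2, -0.5, -1.9]
opening: 0.019
grip_force: 62.2
```

jog_arm(commands=[0,0,0.6,0,0,0,10,0,0,0.4,0,0,0,10,0,0,0,0,0,0,10])

```text
t: 18.23
tool_pos: [0.4688, -0.182, 0.0187]
tool_rot: [-1.819, -2.556, -0.0]
contact_force: [0.9, -0.3, -2.5]
opening: 0.0191
grip_force: 62.0
```

```bash
python3 -c "
from h import *
to(470.2,-180.2,6.8,19.1)"
```

```text
t 18.225 pos [ 468.8 -182.    18.7] yaw 19.13 shift [0.02 0.03 0.2 ] turn [-0.03 -0.04  0.01] q6 -0.85 F [ 0.9 -0.3 -2.5] open 19.1 grip 62.0
```

jog_arm(commands=[0,0,0.1,-0.03,-0.04,0,10,0,0,0.08,0,0,0,10,0,0,0.03,0,0,0,10,0,0,0,0,0,0,10])

```text
t: 18.73
tool_pos: [0.471, -0.183, 0.0086]
tool_rot: [1.819, 2.554, 0.001]
contact_force: [0.5, -0.1, -1.7]
opening: 0.0191
grip_force: 62.0
```

jog_arm(commands=[0,0,0.03,0,0,0,10,0,0,0,0,0,0,10])

```text
t: 18.98
tool_pos: [0.4713, -0.1831, 0.007]
tool_rot: [1.819, 2.553, 0.001]
contact_force: [-0.2, -0.7, -1.1]
opening: 0.0191
grip_force: 62.4
```

jog_arm(commands=[0,0,0,0,0,0,60,0,0,0,0,0,0,60,0,0,0,0,0,0,60,0,0,0,0,0,0,60,0,0,-0.3,0,0,0,60,0,0,-0.5,0,0,0,60,0,0,-0.8,0,0,0,60,0,0,-0.8,0,0,-0.8,60,0,0,0,0,0,-0.9,60,0,0,0,0,0,-0.9,60,0,0,0,0,0,-0.9,60,0,0,0,0,0,-0.9,60,0,0,0,0,0,-0.9,60,0,0,0,0,0,-0.9,60,0,0,0,0,0,-0.9,60,0,0,0,0,0,-0.9,60,0,0,0,0,0,0,60])

```text
t: 21.1
tool_pos: [0.4704, -0.1826, 0.1519]
tool_rot: [0.682, 3.059, -0.003]
contact_force: [-0.8, -0.5, 0.1]
opening: 0.0601
grip_force: 0.0
```

```bash
python3 -c "
from h import *
to(473.8,96.7,100,65.8)"
```

```text
t 21.1 pos [ 470.4 -182.6  151.9] yaw 64.86 shift [1.93 4.24 0.85] turn [-0.    0.07 -0.16] q6 -1.65 F [-0.8 -0.5  0.1] open 60.1 grip 0.0
```

jog_arm(commands=[0.3,0.6,0,0,0,0,60,0.3,0.6,0,0,0,0,60,0.3,0.6,0,0,0,0,60,0.3,0.6,0,0,0,0,60,0.3,0.6,0,0,0,0,60,0.3,0.6,0,0,0,0,60,0.13,0.6,0,0,0,-0.15,60,0,0,0.5,0,0.05,0,60,0,0,0.3,0,0,0,60,0,0,0,0,0,0,60,0,0,0,0,0,0,60])

```text
t: 22.48
tool_pos: [0.4728, 0.0944, 0.1027]
tool_rot: [0.661, 3.069, -0.0]
contact_force: [0.5, -0.1, 0.3]
opening: 0.0599
grip_force: 0.0
```

Run:
```python
from tip import *
to(473.8,96.7,36,65.8)
d=eyes.get_image("scene");W=cloud(d);im=d["image"]
f=lambda h:(h[...,0]<30)&(h[...,1]>40)&(h[...,1]<170)&(h[...,2]>120)
for h,t in((.071,.006),(.03,.006)):
    for b in blobs(im,d["K"],d["cam_to_world"],W,f,h,t,40):
        if abs(b[0][0]-.47)<.1 and abs(b[0][1]+.18)<.1:print("scraper",h,*b)
S=im.max(-1).astype(int)-im.min(-1)
a=(abs(W[...,0]-.475)<.07)&(abs(W[...,1]-.097)<.07)&(S<50)&(W[...,2]>.1)
P=W[a]
for lo in np.arange(.10,.2,.01):
    q=P[(P[:,2]>=lo)&(P[:,2]<lo+.01)]
    if len(q):print(round(lo,3),len(q),q.min(0).round(3),q.max(0).round(3))
```

```text
t 22.475 pos [472.8  94.4 102.7] yaw 65.71 shift [0.   0.04 1.11] turn [ 0.    0.02 -0.02] q6 -1.1 F [ 0.5 -0.1  0.3] open 59.9 grip 0.0
scraper 0.071 [ 0.476  -0.1834] 182 [165. 206.] (array([ 476.1, -182.7]), array([25.8, 72.2]), 19.17)
scraper 0.03 [ 0.4814 -0.1862] 255 [167. 219.] (array([ 476.2, -182.4]), array([ 35.3, 112.6]), 18.54)
0.14 8 [0.465 0.058 0.144] [0.498 0.122 0.15 ]
0.15 30 [0.463 0.053 0.151] [0.5  0.13 0.16]
0.16 33 [0.458 0.052 0.161] [0.499 0.13  0.17 ]
0.17 34 [0.46  0.051 0.17 ] [0.5  0.13 0.18]
0.18 35 [0.46  0.046 0.18 ] [0.504 0.139 0.19 ]
0.19 110 [0.447 0.034 0.19 ] [0.51  0.147 0.2  ]
```

jog_arm(commands=[0,0.03,0.4,0,0,0,60,0,0,0.4,0,0,0,60,0,0,0.2,0,0,0,60,0,0,0.1,0,0,0,60,0,0,0,0,0,0,60], newtons=35)

```text
t: 23.15
tool_pos: [0.4734, 0.0963, 0.0362]
tool_rot: [0.659, 3.07, -0.001]
contact_force: [-0.6, 0.8, -0.2]
opening: 0.0602
grip_force: 0.0
```

jog_arm(commands=[0,0,0,0,0,0,5,0,0,0,0,0,0,5,0,0,0,0,0,0,5,0,0,0,0,0,0,5,0,0,0,0,0,0,5], newtons=35)

```text
t: 23.78
tool_pos: [0.4736, 0.0966, 0.0365]
tool_rot: [0.659, 3.07, 0.0]
contact_force: [-1.0, 0.7, 3.8]
opening: 0.0121
grip_force: 37.3
```

```bash
python3 -c "
from h import *
to(473.8,96.7,36,-25.2)"
```

```text
t 23.775 pos [473.6  96.6  36.5] yaw 65.78 shift [-0.    0.    0.01] turn [2.000e-02 1.000e-02 1.588e+01] q6 -1.1 F [-1.   0.7  3.8] open 12.1 grip 37.3
```

Knob gripped (12 mm, 37 N). Turning most of the way.

jog_arm(commands=[0,0,0,0,0,0.8,5,0,0,0,0,0,0.8,5,0,0,0,0,0,0.8,5,0,0,0,0,0,0.8,5,0,0,0,0,0,0.8,5,0,0,0,0,0,0.8,5,0,0,0,0,0,0.8,5,0,0,0,0,0,0.8,5,0,0,0,0,0,0.8,5,0,0,0,0,0,0.8,5,0,0,0,0,0,0.8,5,0,0,0,0,0,0.8,5,0,0,0,0,0,0.8,5,0,0,0,0,0,0.8,5,0,0,0,0,0,0.8,5,0,0,0,0,0,0.8,5,0,0,0,0,0,0.8,5,0,0,0,0,0,0.8,5,0,0,0,0,0,0,5])

```text
t: 26.15
tool_pos: [0.4712, 0.0955, 0.0365]
tool_rot: [-2.52, -1.874, 0.009]
contact_force: [-10.6, -3.0, 12.1]
opening: 0.0121
grip_force: 38.4
```

```bash
cat > ptr.py <<'E'
from m import *
def upsample(im,W,f): return cv2.resize(im,None,fx=f,fy=f,interpolation=cv2.INTER_CUBIC)
def meas(im,K,T,o,tag):
    # o: stand origin in this camera (mm); angles in stand frame about turn axis
    y=np.radians(3.56);R=np.array([[np.cos(y),-np.sin(y)],[np.sin(y),np.cos(y)]])
    F=4;I=upsample(im,None,F);v,u=np.mgrid[:I.shape[0],:I.shape[1]]
    u=(u+.5)/F-.5;v=(v+.5)/F-.5
    hs=cv2.cvtColor(I,cv2.COLOR_RGB2HSV).astype(int)
    def pol(h):
        q=(proj(u,v,K,T,h)*1000-o)@R-[30,120];return np.hypot(q[...,0],q[...,1]),np.degrees(np.arctan2(q[...,1],q[...,0]))
    r,a=pol(.032);g=(r>100)&(r<122)&(abs(a)<50)
    for n,m in(("red",((hs[...,0]<10)|(hs[...,0]>168))&(hs[...,1]>90)),("blue",(hs[...,0]>100)&(hs[...,0]<130)&(hs[...,1]>90)&(hs[...,2]>80))):
        w=hs[...,1]*(g&m)
        if w.sum():print(tag,n,"ang %.2f r %.1f n %d"%((a*w).sum()/w.sum(),(r*w).sum()/w.sum(),(w>0).sum()))
    r,a=pol(.036)
    for lo,hi in((80,86),(86,92),(92,98)):
        m=(r>lo)&(r<hi)&(abs(a)<45)&(hs[...,2]<62)
        if m.sum()>3:print(tag,"ptr",lo,"ang %.2f med %.2f sd %.2f n %d"%(a[m].mean(),np.median(a[m]),a[m].std(),m.sum()))
OR={"top":np.array([619.2,-13.4]),"scene":np.array([622.4,-15.6])}
E
python3 - <<'E'
from ptr import *
for c in("top","scene"):
    d=np.load(c+".npz");meas(d["image"],d["K"],d["T"],OR[c],"OLD "+c)
    d=eyes.get_image(c);meas(d["image"],d["K"],d["cam_to_world"],OR[c],"NEW "+c)
    save(d["image"],"n_"+c)
to(473.8,96.7,36,-25.2)
E
```

```text
OLD top red ang -29.59 r 114.2 n 141
OLD top blue ang 27.90 r 116.0 n 90
OLD top ptr 80 ang -7.33 med -7.25 sd 0.99 n 42
OLD top ptr 86 ang -7.19 med -7.17 sd 0.83 n 45
NEW top red ang -29.60 r 114.2 n 130
NEW top blue ang 27.90 r 115.9 n 84
NEW top ptr 80 ang -28.48 med -28.44 sd 0.54 n 17
NEW top ptr 86 ang -26.85 med -26.90 sd 0.75 n 21
OLD scene red ang -29.92 r 109.2 n 169
OLD scene blue ang 29.68 r 112.6 n 79
OLD scene ptr 80 ang -7.32 med -7.28 sd 2.15 n 120
OLD scene ptr 86 ang -6.75 med -6.63 sd 1.10 n 15
NEW scene red ang -29.95 r 109.2 n 159
NEW scene blue ang 29.67 r 112.6 n 79
NEW scene ptr 80 ang -28.72 med -28.69 sd 1.53 n 90
NEW scene ptr 86 ang -28.73 med -28.73 sd 0.68 n 6
t 26.25 pos [471.2  95.6  36.5] yaw -16.71 shift [0.03 0.04 0.01] turn [-0.04  0.04  1.48] q6 0.34 F [-9.5 -3.  12.6] open 12.3 grip 38.4
```

```bash
cat >> ptr.py <<'E'
def fine(im,K,T,o,tag,pk):
    y=np.radians(3.56);R=np.array([[np.cos(y),-np.sin(y)],[np.sin(y),np.cos(y)]])
    Ti=np.linalg.inv(T)
    def samp(h,rs,an):
        r,a=np.meshgrid(rs,np.radians(an),indexing="ij")
        q=np.stack([r*np.cos(a)+30,r*np.sin(a)+120],-1)@R.T+o
        p=np.concatenate([q/1000,np.full(q.shape[:2]+(1,),h)],-1)@Ti[:3,:3].T+Ti[:3,3]
        uu=K[0,0]*p[...,0]/-p[...,2]+K[0,2];vv=K[1,1]*-p[...,1]/-p[...,2]+K[1,2]
        return cv2.remap(im,uu.astype(np.float32),vv.astype(np.float32),cv2.INTER_CUBIC)
    an=np.arange(pk-12,pk+12.01,.25)
    for lo,hi in((88,91),(91,94),(94,97),(97,100)):
        V=samp(.036,np.arange(lo,hi+.1,1),an).max(-1).mean(0)
        w=np.clip(np.percentile(V,85)-20-V,0,None);c=an[w.argmax()];w=w*(abs(an-c)<6)
        print(tag,lo,"V %d..%d"%(V.min(),V.max()),"ptr %.2f"%((w*an).sum()/w.sum()))
    # red
    an=np.arange(-40,-20,.25)
    I=samp(.032,np.arange(100,122,.5),an).astype(float);w=np.clip(I[...,0]-I[...,1]-50,0,None)
    rr=np.arange(100,122,.5);print(tag,"red %.2f r %.1f"%((w.sum(0)*an).sum()/w.sum(),(w.sum(1)*rr).sum()/w.sum()))
E
python3 - <<'E'
from ptr import *
for c in("top","scene"):
    d=np.load(c+".npz");fine(d["image"].astype(np.float32),d["K"],d["T"],OR[c],"OLD "+c,-8)
    L=[eyes.get_image(c) for _ in range(4)];d=L[0]
    fine(np.mean([l["image"].astype(np.float32) for l in L],0).astype(np.float32),d["K"],d["cam_to_world"],OR[c],"NEW "+c,-28)
E
```

```text
OLD top 88 V 58..217 ptr -7.31
OLD top 91 V 73..258 ptr -7.23
OLD top 94 V 128..263 ptr -7.19
OLD top 97 V 211..255 ptr -7.10
OLD top red -29.58 r 114.2
NEW top 88 V 60..218 ptr -27.92
NEW top 91 V 82..258 ptr -27.56
NEW top 94 V 128..263 ptr -27.53
NEW top 97 V 210..257 ptr -27.61
NEW top red -29.60 r 114.2
OLD scene 88 V 87..194 ptr -7.28
OLD scene 91 V 143..244 ptr -7.36
OLD scene 94 V 209..254 ptr -7.65
OLD scene 97 V 245..254 ptr nan
OLD scene red -29.90 r 109.0
NEW scene 88 V 86..186 ptr -29.03
NEW scene 91 V 137..238 ptr -28.95
NEW scene 94 V 196..254 ptr -28.97
NEW scene 97 V 238..254 ptr nan
NEW scene red -29.92 r 109.0ptr.py:33: RuntimeWarning: invalid value encountered in scalar divide
  print(tag,lo,"V %d..%d"%(V.min(),V.max()),"ptr %.2f"%((w*an).sum()/w.sum()))
```

```bash
cat > axis.py <<'E'
from m import *
from scipy.optimize import least_squares
y0=np.radians(3.56);R0=np.array([[np.cos(y0),-np.sin(y0)],[np.sin(y0),np.cos(y0)]])
class Cam:
    def __init__(s,c,o,n=4):
        L=[eyes.get_image(c) for _ in range(n)];s.im=np.mean([l["image"].astype(np.float32) for l in L],0).astype(np.float32)
        s.K=L[0]["K"];s.T=L[0]["cam_to_world"];s.Ti=np.linalg.inv(s.T);s.ax=np.array(o)+R0@[30,120]
    def samp(s,h,r,a):
        r,a=np.meshgrid(r,np.radians(a),indexing="ij")
        q=np.stack([r*np.cos(a),r*np.sin(a)],-1)@R0.T+s.ax
        p=np.concatenate([q/1000,np.full(q.shape[:2]+(1,),h)],-1)@s.Ti[:3,:3].T+s.Ti[:3,3]
        return cv2.remap(s.im,(s.K[0,0]*p[...,0]/-p[...,2]+s.K[0,2]).astype(np.float32),(s.K[1,1]*-p[...,1]/-p[...,2]+s.K[1,2]).astype(np.float32),cv2.INTER_CUBIC)
    def dot(s,red):
        an=np.arange(-45,-18,.25) if red else np.arange(18,45,.25);rr=np.arange(98,126,.5)
        I=s.samp(.032,rr,an);k=(0,1) if red else (2,0)
        w=np.clip(I[...,k[0]]-I[...,k[1]]-(30 if red else 40),0,None)
        i=np.unravel_index(w.argmax(),w.shape);w*=(np.hypot((rr-rr[i[0]])[:,None],(an-an[i[1]])[None]*1.9)<9)
        w*=rr[:,None];return (w.sum(1)*rr).sum()/w.sum(),(w.sum(0)*an).sum()/w.sum()
    def arcs(s):
        rr=np.arange(75,140,.5);an=np.r_[np.arange(-38,-33,1.),np.arange(-24,-18,1.),np.arange(-12,18,1.),np.arange(32,37,1.)]
        V=s.samp(.031,rr,an).mean(-1);o=[]
        for j,a in enumerate(an):
            v=V[:,j];m=v>140;i=int(np.argmin(abs(rr-111)))
            if not m[i]:continue
            lo=i
            while lo>0 and m[lo]:lo-=1
            hi=i
            while hi<len(rr)-1 and m[hi]:hi+=1
            o.append((a,rr[lo],rr[hi]))
        return np.array(o)
    def ptr(s,g):
        an=np.arange(g-10,g+10.01,.25);out=[]
        for lo,hi in((89,92),(92,95),(95,98)):
            V=s.samp(.036,np.arange(lo,hi+.1,1),an).max(-1).mean(0);top=np.percentile(V,80);mid=(V.min()+top)/2
            w=np.clip(mid-V,0,None);w*=abs(an-an[w.argmax()])<5;out.append(round(float((w*an).sum()/w.sum()),2) if top-V.min()>60 else None)
        return out
def run(c,o,g):
    k=Cam(c,o)
    for it in range(3):
        r,b=k.dot(1),k.dot(0);A=k.arcs()
        def f(p):
            sx,sy,ri,ro=p;e=lambda a:sx*np.cos(np.radians(a))+sy*np.sin(np.radians(a))
            return np.r_[3*(r[0]-111-e(r[1])),3*(b[0]-111-e(b[1])),np.clip(A[:,1]-ri-e(A[:,0]),-3,3)*.5,np.clip(A[:,2]-ro-e(A[:,0]),-3,3)*.5]
        p=least_squares(f,[0,0,88,125]).x;k.ax=k.ax+R0@p[:2]
    print(c,"axis",k.ax.round(1),"ri,ro",p[2:].round(1),"red",np.round(k.dot(1),2),"blue",np.round(k.dot(0),2),"ptr",k.ptr(g),"res",np.abs(f(p)).mean().round(2))
    return k
E
python3 - <<'E'
from axis import *
run("top",[619.2,-13.4],-28);run("scene",[620,-15.6],-28)
E
```

```text
top axis [646.3 109.5] ri,ro [ 84.3 126.2] red [110.68 -31.2 ] blue [111.39  28.61] ptr [-29.34, -29.35, None] res 0.27
scene axis [644.6 108.8] ri,ro [ 84.3 125.9] red [110.66 -31.1 ] blue [111.4  28.5] ptr [-30.38, -30.21, -30.35] res 0.28
```

```bash
cat >> axis.py <<'E'
def ptrh(k,g,h,lo=90,hi=96):
    an=np.arange(g-10,g+10.01,.25);V=k.samp(h,np.arange(lo,hi+.1,1),an).max(-1).mean(0);mid=(V.min()+np.percentile(V,80))/2
    w=np.clip(mid-V,0,None);w*=abs(an-an[w.argmax()])<5;return float((w*an).sum()/w.sum())
E
python3 - <<'E'
from axis import *
AX={"top":np.array([646.3,109.5]),"scene":np.array([644.6,108.8])}
for c in AX:
    k=Cam(c,[0,0]);k.ax=AX[c];new=k.im
    d=np.load(c+".npz")
    for h in(.032,.034,.036,.038,.040,.042):
        k.im=d["image"].astype(np.float32);a=ptrh(k,-9,h);k.im=new;b=ptrh(k,-29,h)
        print(c,h,"old %.2f new %.2f rot %.2f"%(a,b,b-a))
    an=np.arange(-38,-22,1.)
    print(k.samp(.036,np.arange(90,96,1.),an).max(-1).mean(0).round(0).tolist())
E
```

```text
top 0.032 old -7.90 new -28.89 rot -20.99
top 0.034 old -8.03 new -29.15 rot -21.12
top 0.036 old -8.14 new -29.40 rot -21.26
top 0.038 old -8.26 new -29.64 rot -21.38
top 0.04 old -8.37 new -29.89 rot -21.52
top 0.042 old -8.48 new -30.14 rot -21.66
[251.0, 251.0, 254.0, 253.0, 257.0, 259.0, 243.0, 206.0, 163.0, 151.0, 200.0, 253.0, 259.0, 255.0, 252.0, 250.0]
scene 0.032 old -7.81 new -29.88 rot -22.08
scene 0.034 old -8.38 new -30.06 rot -21.67
scene 0.036 old -9.02 new -30.30 rot -21.28
scene 0.038 old -9.68 new -30.58 rot -20.91
scene 0.04 old -10.42 new -30.90 rot -20.48
scene 0.042 old -11.19 new -31.20 rot -20.00
[195.0, 194.0, 190.0, 183.0, 174.0, 156.0, 137.0, 120.0, 112.0, 124.0, 151.0, 182.0, 203.0, 211.0, 215.0, 217.0]
```

jog_arm(commands=[0.03,0.03,0,-0.04,0.04,0.5,5,0,0,0,0,0,0.5,5,0,0,0,0,0,0.1,5,0,0,0,0,0,0,5,0,0,0,0,0,0,5])

```text
t: 28.08
tool_pos: [0.4711, 0.0957, 0.0364]
tool_rot: [-2.619, -1.734, 0.011]
contact_force: [-17.4, -6.4, 20.4]
opening: 0.0121
grip_force: 39.4
```

```bash
cat > fin.py <<'E'
from axis import *
to(473.8,96.7,36,-25.2)
for c,x in(("top",[646.3,109.5]),("scene",[644.6,108.8])):
    for dx in(0,-2.5):
        k=Cam(c,[0,0],3);k.ax=np.array(x)+[dx,0]
        r=k.dot(1);an=np.arange(-40,-20,.25);V=k.samp(.036,np.arange(90,97.1,1),an).max(-1).mean(0);o=[]
        for f in(.5,.3,.15):
            t=V.min()+f*(np.percentile(V,80)-V.min());w=np.clip(t-V,0,None);w*=abs(an-an[w.argmax()])<4;o.append(round(float((w*an).sum()/w.sum()),2))
        print(c,dx,"red",np.round(r,2),"ptr",o)
E
python3 fin.py
```

```text
t 28.075 pos [471.1  95.7  36.4] yaw -22.98 shift [0.03 0.03 0.01] turn [-0.05  0.05  0.39] q6 0.45 F [-17.4  -6.4  20.4] open 12.1 grip 39.4
top 0 red [110.68 -31.22] ptr [-30.81, -30.76, -30.74]
top -2.5 red [112.89 -30.63] ptr [-30.2, -30.15, -30.12]
scene 0 red [110.65 -31.12] ptr [-31.8, -31.72, -31.65]
scene -2.5 red [112.88 -30.54] ptr [-31.02, -30.88, -30.8]
```

```bash
sed -i 's/s.samp(.032,/s.samp(s.hd,/; s/s.samp(.031,/s.samp(s.hd-.002,/; s/^class Cam:/class Cam:\n    hd=.032/' axis.py
python3 - <<'E'
from axis import *
for hd in(.032,.033,.034,.035,.036):
    Cam.hd=hd
    for c,o in(("top",[623,-13]),("scene",[621,-14])):
        k=run(c,o,-30)
        an=np.arange(-40,-20,.25);V=k.samp(.036,np.arange(90,97.1,1),an).max(-1).mean(0);m=(V.min()+np.percentile(V,80))/2
        i=V.argmin();l=an[:i][V[:i]>m][-1];r=an[i:][V[i:]>m][0]
        print("   ",hd,"half edges",l,r)
E
```

```text
top axis [646.3 109.5] ri,ro [ 84.7 126.6] red [110.69 -31.2 ] blue [111.37  28.6 ] ptr [-31.0, -30.68, None] res 0.27
    0.032 half edges -32.5 -29.25
scene axis [644.6 109.1] ri,ro [ 83.7 125.3] red [110.8  -31.24] blue [111.27  28.36] ptr [-31.99, -31.89, -32.03] res 0.25
    0.032 half edges -35.0 -29.25
top axis [645.9 109.5] ri,ro [ 84.7 126.6] red [110.71 -31.21] blue [111.35  28.54] ptr [-30.89, -30.58, None] res 0.25
    0.033 half edges -32.25 -29.25
scene axis [645.2 108.4] ri,ro [ 83.7 125.3] red [110.81 -31.19] blue [111.27  28.31] ptr [-31.76, -31.77, None] res 0.26
    0.033 half edges -34.75 -29.25
top axis [645.5 109.3] ri,ro [ 84.7 126.6] red [110.7  -31.16] blue [111.36  28.54] ptr [-30.74, -30.45, None] res 0.26
    0.034 half edges -32.25 -29.0
scene axis [645.9 107.7] ri,ro [ 83.8 125.3] red [110.79 -31.12] blue [111.29  28.28] ptr [-31.53, -31.61, None] res 0.26
    0.034 half edges -34.5 -29.0
top axis [645.1 109.3] ri,ro [ 84.8 126.6] red [110.7  -31.14] blue [111.35  28.51] ptr [-30.61, -30.33, None] res 0.25
    0.035 half edges -32.0 -28.75
scene axis [646.6 107.1] ri,ro [ 83.8 125.3] red [110.78 -31.07] blue [111.29  28.26] ptr [-31.35, -31.52, None] res 0.26
    0.035 half edges -34.0 -29.0
top axis [644.8 109.2] ri,ro [ 84.8 126.6] red [110.71 -31.12] blue [111.35  28.46] ptr [-30.47, -30.21, None] res 0.26
    0.036 half edges -32.0 -28.75
scene axis [647.2 106.5] ri,ro [ 83.9 125.3] red [110.8  -31.03] blue [111.28  28.19] ptr [-31.22, None, None] res 0.25
    0.036 half edges -33.75 -29.0
```

jog_arm(commands=[-0.03,-0.04,0,0,0,0.2,5,0,0,0,0,0,0.2,5,0,0,0,0,0,0,5,0,0,0,0,0,0,5])

```text
t: 31.18
tool_pos: [0.4711, 0.0957, 0.0365]
tool_rot: [2.653, 1.68, 0.002]
contact_force: [-6.6, -3.8, 10.2]
opening: 0.0121
grip_force: 38.2
```

```bash
cat > fin.py <<'E'
from axis import *
to(473.8,96.7,36,-25.2)
Cam.hd=.035
for c,x in(("top",[645.1,109.3]),("scene",[646.6,107.1])):
    k=Cam(c,[0,0],4);k.ax=np.array(x)
    r=k.dot(1)
    for lo,hi in((84,88),(88,91),(91,94),(94,97)):
        an=np.arange(-40,-20,.25);V=k.samp(.036,np.arange(lo,hi+.1,1),an).max(-1).mean(0)
        m=(V.min()+np.percentile(V,85))/2;i=V.argmin()
        L=an[:i][V[:i]>m];R=an[i:][V[i:]>m];w=np.clip(m-V,0,None);w*=abs(an-an[i])<4
        print(c,"red %.2f"%r[1],lo,"ptr %.2f min %.2f edges %s %s V %d %d"%((w*an).sum()/w.sum(),an[i],L[-1:],R[:1],V.min(),V.max()))
E
python3 fin.py
```

```text
t 31.175 pos [471.1  95.7  36.5] yaw -25.31 shift [0.03 0.03 0.01] turn [ 0.02  0.   -0.02] q6 0.49 F [-6.6 -3.8 10.2] open 12.1 grip 38.2
top red -31.15 84 ptr -31.44 min -31.50 edges [-35.75] [-27.75] V 61 200
top red -31.15 88 ptr -31.37 min -31.25 edges [-33.75] [-29.25] V 86 256
top red -31.15 91 ptr -31.23 min -31.25 edges [-33.] [-29.5] V 134 265
top red -31.15 94 ptr -31.09 min -31.25 edges [-32.5] [-29.5] V 209 260
scene red -31.08 84 ptr -32.04 min -31.75 edges [-36.75] [-28.25] V 61 144
scene red -31.08 88 ptr -32.19 min -32.00 edges [-36.] [-28.75] V 101 213
scene red -31.08 91 ptr -32.31 min -32.25 edges [-35.] [-29.75] V 160 248
scene red -31.08 94 ptr -32.61 min -32.50 edges [-34.75] [-30.5] V 219 254
```

The top camera puts the pointer at -31.2° and the red dot at -31.15°, so they line up. The scene camera reads about 1° further round because it also sees the pointer's shadow and side. Letting go now.

jog_arm(commands=[0,0,0,0,0,0,50,0,0,0,0,0,0,50,0,0,0,0,0,0,50,0,0,0,0,0,0,50,0,0,-0.3,0,0,0,50,0,0,-0.6,0,0,0,50,0,0,-0.8,0,0,0,50,0,0,-0.8,0,0,0,50,0,0,0,0,0,0,50])

```text
t: 32.7
tool_pos: [0.4749, 0.0968, 0.1929]
tool_rot: [2.648, 1.677, 0.025]
contact_force: [0.5, -0.1, -0.4]
opening: 0.0499
grip_force: 0.0
```

```bash
python3 fin.py
python3 - <<'E'
from m import *
d=eyes.get_image("scene");W=cloud(d);g=(abs(W[...,0]-.475)<.04)&(abs(W[...,1]-.095)<.04)&(W[...,2]>.084)&(W[...,2]<.1)
print("bar",rect(W[g][:,:2]))
E
```

```text
t 32.7 pos [474.9  96.8 192.9] yaw -25.32 shift [-0.03 -0.06  2.61] turn [ 0.15 -0.1  -0.02] q6 0.49 F [ 0.5 -0.1 -0.4] open 49.9 grip 0.0
top red -31.15 84 ptr -31.46 min -31.50 edges [-35.5] [-27.75] V 59 200
top red -31.15 88 ptr -31.38 min -31.25 edges [-33.75] [-29.25] V 85 256
top red -31.15 91 ptr -31.25 min -31.25 edges [-33.] [-29.5] V 134 265
top red -31.15 94 ptr -31.11 min -31.25 edges [-32.75] [-29.5] V 211 260
scene red -31.08 84 ptr -32.09 min -31.75 edges [-36.75] [-28.25] V 61 143
scene red -31.08 88 ptr -32.16 min -32.00 edges [-36.] [-28.75] V 99 213
scene red -31.08 91 ptr -32.31 min -32.25 edges [-35.] [-29.75] V 158 248
scene red -31.08 94 ptr -32.62 min -32.50 edges [-34.75] [-30.5] V 218 254
bar (array([475.7,  96. ]), array([41.9, 18.5]), 60.86)
```

```bash
python3 -c "
from station import job
print(job.finish_job())"
```

```text
the job is handed in; nothing more can be done
None
```

The job is handed in at about 33 s: all five chips are in the tray, the scraper stands upright on the table again, and the knob is released with the pointer on the red dot to within about 0.3° by the top camera (the scene camera reads about 1° past it, which I put down to the pointer's shadow).

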